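# Hold a sensor can down on the sprung test ring

### The job

Stand the round white sensor can, steel nose down, in the sprung ring of the test fixture; only then fit the knobbed contact cap squarely over the can's top. Push the capped can down until the ring is all the way down at its stop, and finish like that, still holding it pressed down; leave the screwdriver, the bottle and the open bin where they are.

Things in the scene. Friction and masses are not known exactly. Their poses are not given: they have to be found in the camera images.
- can_mid (a point): Sensor can, loose, upright on the bench, nose down, either side of the fixture. White cylinder 50 mm dia, 45 mm tall, above a steel nose 18 mm long, 36 mm dia, tapering over its lowest 8 mm to 30 mm. The body's flat underside (shoulder) rests on the ring. Point on the axis half-way up: 31.5 mm above the nose's end, 13.5 mm above the shoulder. z up. 0.11 to 0.21 kg.
- cap_knob (a point): Contact cap, loose, skirt down on the bench. Grey, round, 63 mm dia, 17 mm tall, hollow below (55 mm dia, 12 mm deep: goes 12 mm over the can's body, resting on its top); knob 24 mm dia, 32 mm tall upright on its top. Point on the axis, mid-height of the knob: 16 mm above the cap's flat top, 33 mm above the skirt's edge, 21 mm above the can's top once fitted. z up. 0.06 to 0.13 kg.
- ring_top (a point): Sprung ring of the test fixture: level aluminium ring, 72 mm outer, 40 mm inner dia, 10 mm thick, on springs above a fixed black base (150 x 150 x 30 mm). Point: centre of the hole at the level of the ring's top face, 70 mm above the bench when up; z up. The can's nose goes in the hole, its shoulder rests on the top face. Open all round and above.
- ring (a joint): How far the ring is pressed down, m: 0 fully up, 0.012 at its stop. It only moves straight down and springs back when let go. The springs push up with 6 N at the top and 12 N at the stop, so the weight of can and cap alone does not sink it.
- driver_grip (a point): Bystander: black-handled screwdriver 170 mm long lying on the bench beyond the fixture; point on its handle, x along it towards the tip.
- cleaner_mid (a point): Bystander: grey bottle 48 mm diameter, 110 mm tall standing on the bench; point half-way up.
- bin: Bystander: open cardboard parts bin 120 x 160 x 50 mm on the bench beyond the fixture; origin at the centre of its underside.

How it is judged:
By the outcome, as a careful person would: the job done as asked, in the order asked, and still so for the second after the job is handed in, while the arm keeps its last pose, push and grip.
It also fails if it takes over 59 s, if anything falls off the work surface, if the arm or the gripper's body presses on something with over 40 N, if the wrist force passes 120 N, or if a joint passes its speed limit or range.

### The arm

A 6-joint arm with a two-finger parallel gripper is mounted at the origin on the work surface. World frame = base frame: x ahead of the robot, y to its left, z up, the work surface at z = 0. Lengths are in m, angles in rad, forces in N, time in s.
With the tool pointing down it reaches from about 0.35 to 0.85 m from the base axis. Payload 8.1 kg.
Tool frame: the origin (TCP) lies at the centre of the arm's flange, where the gripper is bolted on; the fingertips stand 186 mm ahead of it and the grasp point (between the pads) lies 167 mm ahead of it; z points along the fingers, y is the direction in which the jaws open and shut (so a half turn about z gives the same grasp; the last joint's range is limited). The gripper opens to 93 mm and grips with 3 to 60 N. Pads are 15 mm wide; open, the fingers measure 128 mm over their backs; the gripper's body (75 mm by 188 mm) begins 65 mm behind the grasp point.
Start: joints at [-1.251, 0.13, 1.488, -0, 1.523, -0.085], TCP at [0.236, -0.552, 0.405] pointing down, gripper open.
Joint ranges: [-2.96, 2.96], [-0.89, 2.26], [0.02, 2.5], [-1.34, 4.48], [0, 2.73], [-2.66, 2.66]. Speed limits (rad/s): [2.39, 2.39, 2.79, 3.14, 3.14, 3.14].

### API

Orientations are given as a rotation vector (axis times angle).
In Python, from plant import robot, viewer, order gives the robot as it stands.
- The arm moves only by the tool apply_moves, never from a script. Its argument "deltas" is a list of rows, each a list of 3 entries, a list of its own where there are three numbers: the finger opening in mm, from 0 to 93, then the shift along the tool's x, y, z in mm, then the turn about the tool's z in rad. In form: [[grip, [dx, dy, dz], yaw], ...]. A call has 1 to 5 rows; each row shifts and turns the commanded pose from where the row before left it, along the tool's axes as they then stand; what a row does not reach is not made up. A row lasts 1/8 s, in which the tool goes at most 62.5 mm and 10.7 degrees, less where a joint would pass 70% of its speed; a pose out of reach is approached as far as the arm can. A call is refused whole if a number of a shift passes 62.5 or a number of a turn 0.188, either way. A call with a gripper value outside its range is refused whole. The fingers move at their own pace and stop on an object; "grip_force" is the grip in N (left out, the last holds). Time passes only in rows, so rows that do not move let the fingers close. It gives the time, the measured TCP pose, the force and the opening at its end, in the units of the state.
- robot.read_state(): the state, without advancing time (a new reading comes with each control period).
- viewer.read_camera(name): name is "side" or "top"; returns the picture (480x640x3 uint8, blue, green, red); there is no depth.
- viewer.get_calibration(name): a dict with "fx", "fy", "cx", "cy" (pixels), "R" (3x3) and "t" (3): a world point X has camera coordinates R X + t. Camera axes: x right, y down, z forward; pixel columns grow to the right and rows downward; lengths in m; the calibration is good to about 2 mm. A picture is of the moment at which its call begins. get_calibration takes no time and is no camera call.
- order.close_job(): hands the job in, once; it reports no verdict.
The state is a dict: "t": time; "q": joint angles; "dq": joint speeds; "joint_torque": joint torques, N m; "tool_pos": TCP position; "orientation": TCP orientation; "force": force on the tool from outside, world axes, zero at the start; "wrist_torque": the same for the moment, N m; "opening": finger opening in m.
Only numpy, scipy, OpenCV 4.12 (cv2) and the standard library are available. Lean on these libraries where they do the work, as an engineer would, in place of code of your own. Each camera call takes 0.05 s, during which the arm holds its last target. There are 200 camera calls.

## Working session

There is one attempt and no reset: what is moved stays moved. The work goes in short steps, Python scripts to look and compute and a tool call to move; the robot and the scene stay as the last step left them, time stands still between calls to the robot, and variables do not carry over. Pictures are saved under pics/ and viewed, about 8 in all and at most 12, crops included, and the job is handed in when it is done.

Besides the shell and the picture viewer there is one more tool, called after "Call:" as name(argument=value, ...) on one line, values as JSON. apply_moves: Moves the arm, as the interface text tells. Its arguments: {"type":"object","properties":{"deltas":{"type":"array"},"grip_force":{"type":"number"}},"required":["deltas"]}

```bash
mkdir -p pics; python3 - <<'E'
from plant import robot, viewer, order
import cv2
for n in("side","top"):
    cv2.imwrite(f"pics/{n}0.png",viewer.read_camera(n)); c=viewer.get_calibration(n); print(n,c)
s=robot.read_state(); print(s)
E
```

```text
side {'fx': 442.51286386966086, 'fy': 442.51286386966086, 'cx': 319.9885721308339, 'cy': 245.06986137684672, 'R': array([[-0.77350423, -0.63329161, -0.0251585 ],
       [-0.27591947,  0.37221397, -0.88618576],
       [ 0.57057835, -0.67852671, -0.46264656]]), 't': array([0.48594932, 0.24394641, 0.58076952])}
top {'fx': 588.8645610631927, 'fy': 588.8645610631927, 'cx': 315.6975854347431, 'cy': 240.8130213016672, 'R': array([[ 0.01102668, -0.99992974, -0.00435022],
       [-0.99659273, -0.01063405, -0.08179144],
       [ 0.08173944,  0.00523729, -0.99663997]]), 't': array([0.01175895, 0.58855459, 1.32834437])}
{'t': 0.1, 'q': array([-1.25138679e+00,  1.31062520e-01,  1.48918308e+00,  4.08963214e-05,
        1.52300423e+00, -8.54318731e-02]), 'dq': array([-0.0004272 ,  0.00127687, -0.0031044 , -0.00119956,  0.00072334,
        0.0001745 ]), 'joint_torque': array([ 1.87514983e-03, -5.61342824e+01, -4.93094337e+01,  7.70476414e-02,
        2.90870114e-02, -7.86527903e-05]), 'tool_pos': array([ 0.23626727, -0.5512929 ,  0.40379893]), 'orientation': array([-3.07583379e+00, -6.31254647e-01,  2.39986353e-04]), 'force': array([ 0.72880464,  0.02819022, -0.25774043]), 'wrist_torque': array([ 0.00991446, -0.04493974,  0.01940568]), 'opening': 0.09298017381732208}
```

View pics/top0.png

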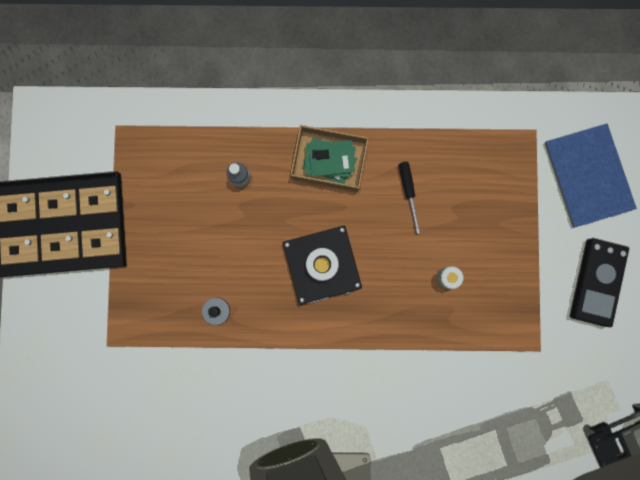

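View pics/side0.png

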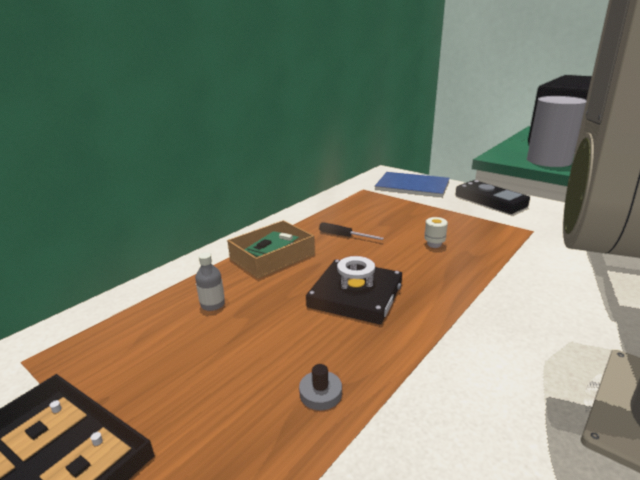

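The top view shows the can at about (452,278), the ring at (322,264), the cap at (216,311), the bottle at (237,175), and the bin and driver beyond the fixture. The side view agrees. Next I enlarge these areas.

```bash
python3 - <<'E'
import cv2,numpy as np
t=cv2.imread("pics/top0.png");s=cv2.imread("pics/side0.png")
def crop(im,u,v,h=20,k=6.5):
    c=cv2.resize(im[v-h:v+h,u-h:u+h],(260,260),interpolation=cv2.INTER_CUBIC)
    for i in range(0,40,5):
        p=int(i*6.5); cv2.line(c,(p,0),(p,8 if i%10 else 16),(0,255,255),1); cv2.line(c,(0,p),(8 if i%10 else 16,p),(0,255,255),1)
    return c
a=np.hstack([crop(t,452,278),crop(t,322,264),crop(t,216,311)])
b=np.hstack([crop(s,436,233),crop(s,356,270),crop(s,321,387)])
cv2.imwrite("pics/m.png",np.vstack([a,b]))
E
```

```text
(no output)
```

View pics/m.png

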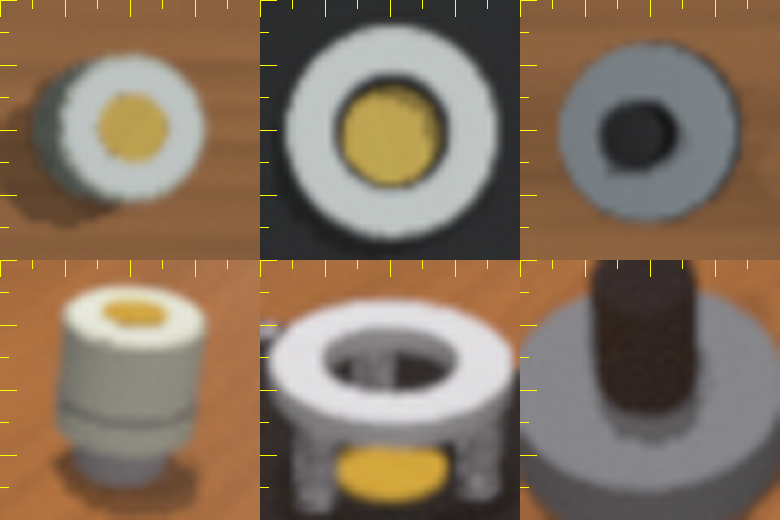

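```bash
cat > h.py <<'E'
from plant import robot, viewer, order
import numpy as np, cv2
from scipy.spatial.transform import Rotation as Ro
def ray(n,u,v,z):
    c=viewer.get_calibration(n);R=c["R"];o=-R.T@c["t"]
    d=R.T@np.array([(u-c["cx"])/c["fx"],(v-c["cy"])/c["fy"],1]); return (o+d*(z-o[2])/d[2]).round(4)
def proj(n,X):
    c=viewer.get_calibration(n);p=c["R"]@np.array(X)+c["t"];return np.round([c["fx"]*p[0]/p[2]+c["cx"],c["fy"]*p[1]/p[2]+c["cy"]],1)
def togo(X):
    """TCP target X -> mm along tool axes"""
    s=robot.read_state();R=Ro.from_rotvec(s["orientation"]).as_matrix()
    return (R.T@(np.array(X)-s["tool_pos"])*1000).round(1)
E
python3 - <<'E'
from h import *
for n,a,z in(("can",((451.96,277.35),(436.2,221.3)),.063),("ring",((321.8,263.9),(355.7,265.1)),.07)):
    print(n,ray("top",*a[0],z),ray("side",*a[1],z))
c=ray("top",215.27,310.7,.017);print("cap",c,proj("side",[c[0],c[1],.033]))
print("bottle",ray("top",234,169,.11),"bin corners",[ray("top",*p,.05)for p in((303,127),(367,138),(359,189),(290,180))],"driver",ray("top",406,165,.01),ray("top",418,234,.01))
s=robot.read_state();print(Ro.from_rotvec(s["orientation"]).as_matrix().round(3),s["tool_pos"])
E
```

```text
can [ 0.5072 -0.285   0.063 ] [ 0.5054 -0.2793  0.063 ]
ring [0.5336 0.0038 0.07  ] [0.5312 0.0079 0.07  ]
cap [0.4261 0.2462 0.017 ] [319.7 375.3]
bottle [0.7361 0.197  0.11  ] bin corners [array([0.8474, 0.05  , 0.05  ]), array([ 0.8232, -0.0966,  0.05  ]), array([ 0.7052, -0.0789,  0.05  ]), array([0.7243, 0.0779, 0.05  ])] driver [ 0.7701 -0.1915  0.01  ] [ 0.608  -0.2191  0.01  ]
[[ 0.919  0.394 -0.   ]
 [ 0.394 -0.919  0.002]
 [ 0.    -0.002 -1.   ]] [ 0.23626727 -0.5512929   0.40379893]
```

Call:
apply_moves(deltas=[[93, [60, -24, 10], 0], [93, [60, -24, 10], 0], [93, [60, -24, 20], 0], [93, [60, -24, 20], 0], [93, [60, -24, 20], 0]], grip_force=25)

```text
t: 0.72
tool_pos: [0.4513, -0.3359, 0.3293]
orientation: [-3.077, -0.631, 0.0]
force: [-0.0, -0.6, -0.6]
opening: 0.0933
```

```bash
python3 - <<'E'
from h import *
print(robot.read_state()["tool_pos"],togo([.5068,-.284,.3]))
E
```

```text
[ 0.45129632 -0.33587168  0.32932533] [ 71.4 -25.8  29.3]
```

Call:
apply_moves(deltas=[[93, [30, -10, 14], 0], [93, [24, -9, 10], 0], [93, [0, 0, 0], 0], [93, [0, 0, 0], 0]])

```text
t: 1.23
tool_pos: [0.4922, -0.2991, 0.3061]
orientation: [-3.077, -0.632, 0.001]
force: [0.0, -0.1, 0.1]
opening: 0.0932
```

```bash
python3 - <<'E'
from h import *
print(robot.read_state()["tool_pos"],togo([.5068,-.284,.3]))
t=viewer.read_camera("top");s=viewer.read_camera("side")
f=lambda im,u,v:cv2.resize(im[v-40:v+40,u-40:u+40],(400,400),interpolation=cv2.INTER_CUBIC)
cv2.imwrite("pics/g.png",np.hstack([f(t,452,278),f(s,436,220)]))
E
```

```text
[ 0.49218836 -0.29909934  0.30614837] [19.4 -8.1  6.1]
```

View pics/g.png

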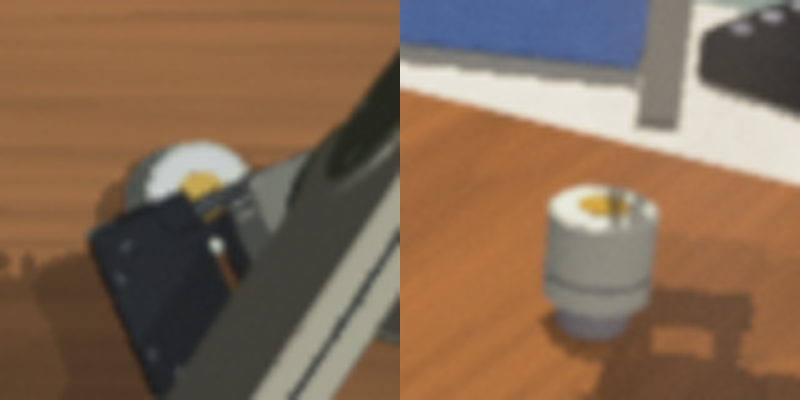

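The pictures show the can upright at its old place, with the gripper still about 20 mm short of it. I'll move over it and descend.

Call:
apply_moves(deltas=[[93, [10, -4, 4], 0], [93, [9.4, -4.1, 16], 0], [93, [0, 0, 20], 0], [93, [0, 0, 20], 0], [93, [0, 0, 20], 0]])

```text
t: 1.95
tool_pos: [0.5067, -0.2835, 0.224]
orientation: [-3.076, -0.631, 0.002]
force: [-0.3, -0.2, 0.6]
opening: 0.093
```

Call:
apply_moves(deltas=[[93, [0, 0, 12], 0], [93, [0, 0, 0], 0]])

```text
t: 2.2
tool_pos: [0.5066, -0.2835, 0.2127]
orientation: [-3.076, -0.631, 0.003]
force: [0.1, -0.2, -0.4]
opening: 0.0929
```

```bash
python3 - <<'E'
from h import *
print(robot.read_state()["tool_pos"],togo([.5068,-.284,.212]))
E
```

```text
[ 0.50658112 -0.28347896  0.2126601 ] [-0.   0.6  0.7]
```

Call:
apply_moves(deltas=[[70, [0, 0, 0], 0], [58, [0, 0, 0], 0], [50, [0, 0, 0], 0], [44, [0, 0, 0], 0], [40, [0, 0, 0], 0]], grip_force=20)

```text
t: 2.82
tool_pos: [0.5072, -0.2837, 0.2143]
orientation: [3.077, 0.632, 0.0]
force: [-0.0, 0.4, 1.4]
opening: 0.0499
```

Call:
apply_moves(deltas=[[40, [0, 0, 0], 0], [40, [0, 0, 0], 0]])

```text
t: 3.08
tool_pos: [0.5072, -0.2837, 0.2144]
orientation: [3.077, 0.632, 0.0]
force: [0.6, 0.2, 1.4]
opening: 0.0501
```

Call:
apply_moves(deltas=[[40, [0, 0, -15], 0], [40, [0, 0, -25], 0], [40, [0, 0, -25], 0], [40, [0, 0, -25], 0], [40, [0, 0, -6], 0]])

```text
t: 3.7
tool_pos: [0.5077, -0.2841, 0.3129]
orientation: [3.075, 0.631, 0.004]
force: [0.2, -0.3, -2.7]
opening: 0.0495
```

Call:
apply_moves(deltas=[[40, [14, -26, 0], 0], [40, [18, -33, 0], 0], [40, [18, -33, 0], 0], [40, [18, -33, 0], 0], [40, [18, -33, 0], 0]])

```text
t: 4.32
tool_pos: [0.5236, -0.1033, 0.3094]
orientation: [-3.077, -0.631, 0.002]
force: [0.3, 0.1, -1.4]
opening: 0.0497
```

Call:
apply_moves(deltas=[[40, [18, -33, 0], 0], [40, [17, -31, 0], 0], [40, [14, -26, 0], 0], [40, [0, 0, 0], 0], [40, [0, 0, 0], 0]])

```text
t: 4.95
tool_pos: [0.5333, -0.0029, 0.3097]
orientation: [3.077, 0.632, -0.001]
force: [-0.0, -0.5, -1.3]
opening: 0.0501
```

```bash
python3 - <<'E'
from h import *
s=robot.read_state();print(s["tool_pos"],s["force"],s["opening"],togo([.5332,.0045,.31]))
E
```

```text
[ 0.53332795 -0.00292264  0.30968843] [-0.00186081 -0.48590508 -1.25282409] 0.05012326232353821 [ 2.8 -6.9 -0.3]
```

Call:
apply_moves(deltas=[[40, [2.8, -6.9, 0], 0], [40, [0, 0, 10], 0], [40, [0, 0, 0], 0]])

```text
t: 5.32
tool_pos: [0.5328, 0.0046, 0.2987]
orientation: [-3.077, -0.631, 0.004]
force: [-0.1, -0.2, -2.2]
opening: 0.0497
```

```bash
python3 - <<'E'
from h import *
s=robot.read_state();print(s["tool_pos"],s["force"])
t=viewer.read_camera("top");s=viewer.read_camera("side")
cv2.imwrite("pics/t2.png",t);cv2.imwrite("pics/s2.png",s)
f=lambda im,u,v:cv2.resize(im[v-30:v+30,u-30:u+30],(400,400),interpolation=cv2.INTER_CUBIC)
cv2.imwrite("pics/g2.png",np.hstack([f(t,322,264),f(s,356,245)]))
E
```

```text
[0.5328404  0.00458698 0.29869173] [-0.08837231 -0.23511428 -2.15898835]
```

View pics/g2.png

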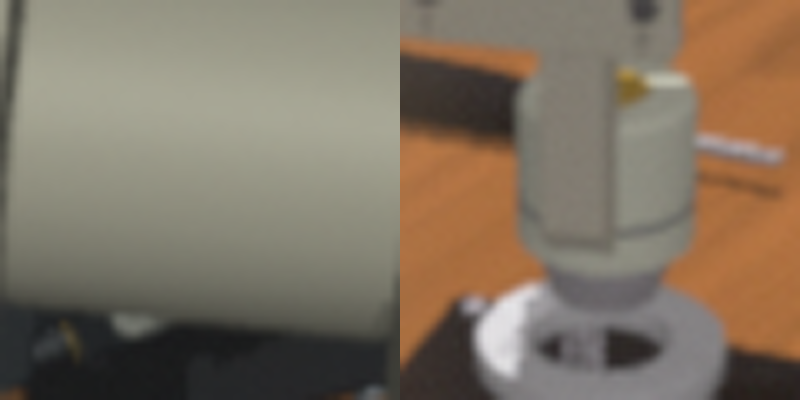

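The right panel (side view) shows the can held upright just above the ring: can axis at crop x≈606, hole centre ≈600, lower nose edge at y≈311. The arm hides the spot in the top view, so I'll compare through the side camera alone.

```bash
python3 - <<'E'
from h import *
print("nose side",ray("side",356.55,257.2,.0843))
# check of body top: left/right edges and top ellipse
print("ring side",ray("side",355.7,265.1,.07))
p=[.5328,.0046]
a=np.linspace(0,6.283,200)
def low(x,y,z,r): 
    P=np.array([proj("side",[x+r*np.cos(k),y+r*np.sin(k),z]) for k in a]); return P.min(0),P.max(0)
print(low(*p,.0843,.015),low(*p,.07,.036))
s=cv2.imread("pics/s2.png");c=s[225:295,321:391]
big=cv2.resize(c,(560,560),interpolation=cv2.INTER_CUBIC)
big=cv2.convertScaleAbs(big,alpha=1.3,beta=0)
d=lambda X:tuple(int(round(v)) for v in ((proj("side",X)-[321,225]+.5)*8))
for z,r,col in((.0843,.015,(0,0,255)),(.1023,.025,(255,0,0)),(.07,.036,(0,255,0)),(.07,.020,(0,255,0))):
    cv2.polylines(big,[np.array([d([p[0]+r*np.cos(k),p[1]+r*np.sin(k),z]) for k in a],np.int32)],True,col,1)
cv2.imwrite("pics/g3.png",big)
E
```

```text
nose side [0.5331 0.0027 0.0843]
ring side [0.5312 0.0079 0.07  ]
(array([348.2, 253.9]), array([364. , 261.6])) (array([337.2, 255.1]), array([374.9, 273.9]))
```

View pics/g3.png

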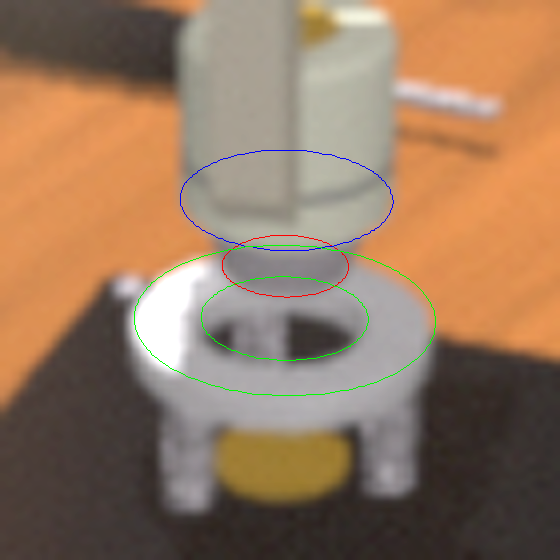

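The overlay at the commanded pose puts the can and ring within about 1–2 mm of each other, inside the 5 mm capture of the taper. I'll shift slightly and descend, watching the force.

Call:
apply_moves(deltas=[[40, [0.4, -1.2, 4], 0], [40, [0, 0, 5], 0], [40, [0, 0, 5], 0], [40, [0, 0, 5], 0], [40, [0, 0, 0], 0]])

```text
t: 6.05
tool_pos: [0.533, 0.0062, 0.2805]
orientation: [-3.077, -0.631, 0.002]
force: [0.7, 0.0, -1.8]
opening: 0.05
```

Call:
apply_moves(deltas=[[40, [0, 0, 2.5], 0], [40, [0, 0, 2.5], 0], [40, [0, 0, 0], 0]])

```text
t: 6.42
tool_pos: [0.5332, 0.0061, 0.2759]
orientation: [-3.077, -0.632, 0.001]
force: [0.2, -1.1, -1.6]
opening: 0.0498
```

Call:
apply_moves(deltas=[[40, [0, 0, 2], 0], [40, [0, 0, 2], 0], [40, [0, 0, 0], 0]])

```text
t: 6.8
tool_pos: [0.5332, 0.0061, 0.2719]
orientation: [-3.077, -0.631, 0.001]
force: [0.4, -0.4, -2.7]
opening: 0.0498
```

Free so far, with the nose about 12 mm in. I'll continue to the shoulder.

Call:
apply_moves(deltas=[[40, [0, 0, 2], 0], [40, [0, 0, 2], 0], [40, [0, 0, 0], 0]])

```text
t: 7.18
tool_pos: [0.5332, 0.0061, 0.2679]
orientation: [-3.077, -0.632, 0.001]
force: [-0.1, -0.2, -2.9]
opening: 0.0495
```

Call:
apply_moves(deltas=[[40, [0, 0, 1], 0], [40, [0, 0, 1], 0], [40, [0, 0, 0], 0]])

```text
t: 7.55
tool_pos: [0.5334, 0.0061, 0.2664]
orientation: [3.077, 0.632, 0.0]
force: [-0.2, 0.7, -0.9]
opening: 0.0501
```

Call:
apply_moves(deltas=[[40, [0, 0, 0.7], 0], [40, [0, 0, 0], 0]])

```text
t: 7.8
tool_pos: [0.5334, 0.0061, 0.2659]
orientation: [3.077, 0.632, 0.001]
force: [-2.6, 0.8, 4.1]
opening: 0.05
```

Call:
apply_moves(deltas=[[54, [0, 0, 0], 0], [62, [0, 0, 0], 0], [80, [0, 0, 0], 0], [93, [0, 0, 0], 0], [93, [0, 0, 0], 0]])

```text
t: 8.43
tool_pos: [0.5333, 0.0061, 0.2654]
orientation: [-3.077, -0.632, 0.0]
force: [-0.8, 0.5, 0.0]
opening: 0.0875
```

Call:
apply_moves(deltas=[[93, [0, 0, -15], 0], [93, [0, 0, -35], 0], [93, [0, 0, -40], 0], [93, [0, 0, -20], 0], [93, [0, 0, 0], 0]])

```text
t: 9.05
tool_pos: [0.5339, 0.0061, 0.3776]
orientation: [3.076, 0.631, 0.006]
force: [-0.9, -0.0, 0.4]
opening: 0.0934
```

```bash
python3 - <<'E'
from h import *
print(robot.read_state()["tool_pos"],togo([.4261,.2462,.30]))
E
```

```text
[0.53387558 0.00608631 0.37757414] [  -4.8 -263.3   77.1]
```

Call:
apply_moves(deltas=[[93, [0, -30, 0], 0], [93, [-1, -40, 5], 0], [93, [-1, -40, 15], 0], [93, [-1, -40, 15], 0], [93, [-1, -40, 15], 0]])

```text
t: 9.68
tool_pos: [0.4534, 0.18, 0.3229]
orientation: [3.077, 0.631, -0.005]
force: [-1.2, -0.2, -1.2]
opening: 0.093
```

Call:
apply_moves(deltas=[[93, [-0.8, -40, 15], 0], [93, [0, -30, 12], 0], [93, [0, -3, 0], 0], [93, [0, 0, 0], 0], [93, [0, 0, 0], 0]])

```text
t: 10.3
tool_pos: [0.4258, 0.2452, 0.2986]
orientation: [3.078, 0.63, 0.0]
force: [0.2, -0.5, 0.9]
opening: 0.0929
```

```bash
python3 - <<'E'
from h import *
print(robot.read_state()["tool_pos"],togo([.4261,.2462,.30]))
t=viewer.read_camera("top");s=viewer.read_camera("side")
cv2.imwrite("pics/t4.png",t);cv2.imwrite("pics/s4.png",s)
f=lambda im,u,v:cv2.resize(im[v-30:v+30,u-30:u+30],(390,390),interpolation=cv2.INTER_CUBIC)
cv2.imwrite("pics/g4.png",np.hstack([f(t,322,264),f(s,356,245)]))
E
```

```text
[0.42583014 0.24521058 0.29860103] [ 0.6 -0.8 -1.4]
```

View pics/g4.png

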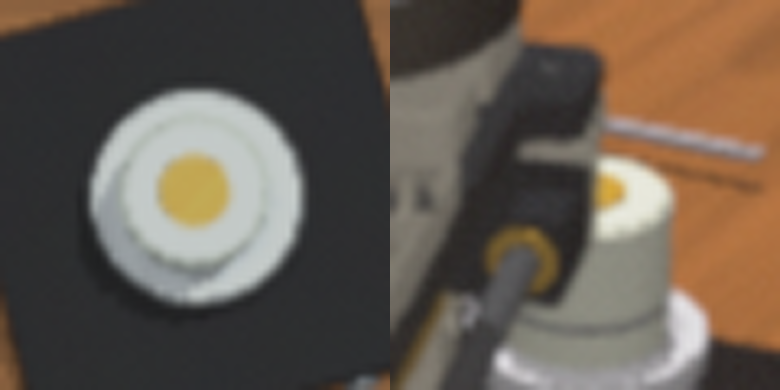

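The can stands upright and seated in the ring. In the top crop the can's yellow centre is at (194.5,190), concentric with the ring. The arm partly covers the side view.

```bash
python3 - <<'E'
from h import *
print("can now",ray("top",321.45,262.7,.115), "yellow before",ray("top",452.05,277.6,.063),"cap",ray("top",215.27,310.7,.017))
E
```

```text
can now [0.5342 0.0049 0.115 ] yellow before [ 0.5066 -0.2852  0.063 ] cap [0.4261 0.2462 0.017 ]
```

Call:
apply_moves(deltas=[[93, [0.5, -2, 20], 0], [70, [0, 0, 25], 0], [70, [0, 0, 25], 0], [60, [0, 0, 17], 0], [60, [0, 0, 0], 0]])

```text
t: 11.02
tool_pos: [0.4246, 0.2474, 0.2103]
orientation: [3.077, 0.63, -0.004]
force: [-0.2, 1.1, 0.2]
opening: 0.0608
```

Call:
apply_moves(deltas=[[60, [0, 0, 3], 0], [60, [0, 0, 0], 0]])

```text
t: 11.28
tool_pos: [0.4254, 0.2482, 0.2093]
orientation: [-3.077, -0.631, -0.002]
force: [0.8, 0.5, -0.3]
opening: 0.0602
```

Call:
apply_moves(deltas=[[50, [0, 0, 2], 0], [40, [0, 0, 0], 0], [28, [0, 0, 0], 0], [20, [0, 0, 0], 0], [15, [0, 0, 0], 0]], grip_force=40)

```text
t: 11.9
tool_pos: [0.425, 0.248, 0.2066]
orientation: [-3.077, -0.631, -0.0]
force: [0.1, 0.3, 1.6]
opening: 0.0231
```

Call:
apply_moves(deltas=[[15, [0, 0, 0], 0], [15, [0, 0, 0], 0]])

```text
t: 12.15
tool_pos: [0.425, 0.248, 0.2065]
orientation: [-3.077, -0.631, 0.0]
force: [-0.5, -0.5, 1.3]
opening: 0.0232
```

Call:
apply_moves(deltas=[[15, [0, 0, -15], 0], [15, [0, 0, -30], 0], [15, [0, 0, -40], 0], [15, [0, 0, -40], 0], [15, [0, 0, -22], 0]])

```text
t: 12.78
tool_pos: [0.4254, 0.2482, 0.3572]
orientation: [-3.077, -0.631, -0.006]
force: [0.4, 1.3, -0.6]
opening: 0.0232
```

Call:
apply_moves(deltas=[[15, [0, 20, 0], 0], [15, [1, 30, 0], 0], [15, [1, 35, 0], 0], [15, [1, 40, 0], 0], [15, [1, 40, 0], 0]])

```text
t: 13.4
tool_pos: [0.4939, 0.0968, 0.3546]
orientation: [3.077, 0.632, 0.002]
force: [-0.3, -0.4, -2.0]
opening: 0.0231
```

Call:
apply_moves(deltas=[[15, [0.5, 40, 0], 0], [15, [0, 35, 0], 0], [15, [0, 20, 0], 0], [15, [0, 0, 0], 0], [15, [0, 0, 0], 0]])

```text
t: 14.02
tool_pos: [0.5313, 0.0115, 0.3536]
orientation: [-3.077, -0.632, 0.0]
force: [-0.0, 0.6, -0.5]
opening: 0.0231
```

```bash
python3 - <<'E'
from h import *
s=robot.read_state();print(s["tool_pos"],s["force"],s["opening"],togo([.5337,.0058,.34]))
E
```

```text
[0.53126177 0.01153972 0.3535744 ] [-0.0259145   0.60461695 -0.45658614] 0.023062937714103327 [-0.   6.2 13.6]
```

Call:
apply_moves(deltas=[[15, [0, 6.2, 6], 0], [15, [0, 0, 16], 0], [15, [0, 0, 0], 0], [15, [0, 0, 0], 0]])

```text
t: 14.52
tool_pos: [0.5338, 0.0053, 0.3311]
orientation: [-3.077, -0.632, 0.001]
force: [-0.1, -0.2, -0.2]
opening: 0.0232
```

```bash
python3 - <<'E'
from h import *
st=robot.read_state();p=st["tool_pos"];print(p,st["force"],togo([.5337,.0058,.33]))
s=viewer.read_camera("side");cv2.imwrite("pics/s5.png",s)
x0,y0,k=316,192,8
big=cv2.resize(s[y0:y0+72,x0:x0+80],None,fx=k,fy=k,interpolation=cv2.INTER_CUBIC)
big=cv2.convertScaleAbs(big,alpha=1.2)
a=np.linspace(0,6.283,200)
d=lambda X:[int(round(v)) for v in ((proj("side",X)-[x0,y0]+.5)*k)]
zs=p[2]-.2065
for x,y,z,r,col in((p[0],p[1],zs,.0315,(0,0,255)),(p[0],p[1],zs+.017,.0315,(255,0,0)),(.5337,.0058,.115,.025,(0,255,0)),(.5337,.0058,.07,.036,(0,255,0))):
    cv2.polylines(big,[np.array([d([x+r*np.cos(q),y+r*np.sin(q),z]) for q in a],np.int32)],True,col,1)
cv2.imwrite("pics/g5.png",big)
E
```

```text
[0.53380689 0.00529184 0.3310557 ] [-0.13956476 -0.21446675 -0.23994078] [ 0.1 -0.5  1.1]
```

View pics/g5.png

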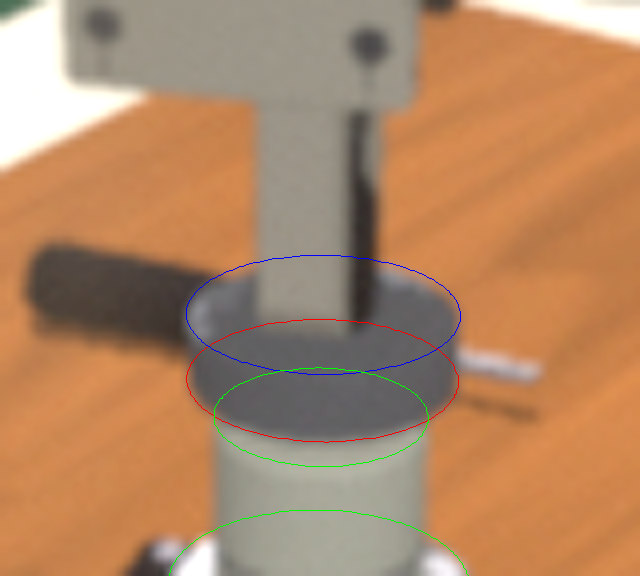

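The cap's outline matches the overlay at the pose (x 187–459, lower edge 441), and the can matches too (x 215–426). The cap is lined up within about 1 mm, so I'll lower it.

Call:
apply_moves(deltas=[[15, [0, -0.4, 4], 0], [15, [0, 0, 3], 0], [15, [0, 0, 2], 0], [15, [0, 0, 1], 0], [15, [0, 0, 0], 0]])

```text
t: 15.2
tool_pos: [0.5338, 0.0055, 0.3214]
orientation: [-3.077, -0.631, 0.0]
force: [-0.9, -0.3, -2.2]
opening: 0.0231
```

Call:
apply_moves(deltas=[[15, [0, 0, 1], 0], [15, [0, 0, 1], 0], [15, [0, 0, 1], 0], [15, [0, 0, 0], 0]])

```text
t: 15.7
tool_pos: [0.5338, 0.0055, 0.3183]
orientation: [-3.077, -0.632, 0.0]
force: [0.4, -0.2, -1.5]
opening: 0.0236
```

Call:
apply_moves(deltas=[[15, [0, 0, 2], 0], [15, [0, 0, 2], 0], [15, [0, 0, 2], 0], [15, [0, 0, 0], 0]])

```text
t: 16.2
tool_pos: [0.5337, 0.0055, 0.3122]
orientation: [-3.077, -0.631, 0.001]
force: [0.8, -0.4, -0.7]
opening: 0.0234
```

Call:
apply_moves(deltas=[[15, [0, 0, 1.5], 0], [15, [0, 0, 1], 0], [15, [0, 0, 0.5], 0], [15, [0, 0, 0], 0]], grip_force=60)

```text
t: 16.7
tool_pos: [0.5338, 0.0055, 0.3096]
orientation: [3.077, 0.632, 0.0]
force: [-0.1, -1.0, -0.8]
opening: 0.0231
```

Call:
apply_moves(deltas=[[15, [0, 0, 1], 0], [15, [0, 0, 1], 0], [15, [0, 0, 1], 0], [15, [0, 0, 0], 0]])

```text
t: 17.2
tool_pos: [0.5339, 0.0055, 0.3066]
orientation: [3.077, 0.632, 0.001]
force: [-1.3, 0.3, 4.2]
opening: 0.0231
```

Call:
apply_moves(deltas=[[15, [0, 0, 1.5], 0], [15, [0, 0, 1.5], 0], [15, [0, 0, 1.5], 0], [15, [0, 0, 1.5], 0], [15, [0, 0, 0], 0]])

```text
t: 17.82
tool_pos: [0.5339, 0.0055, 0.3007]
orientation: [3.077, 0.631, 0.001]
force: [-2.3, 0.4, 6.5]
opening: 0.0226
```

Call:
apply_moves(deltas=[[15, [0, 0, 1], 0], [15, [0, 0, 1], 0], [15, [0, 0, 1], 0], [15, [0, 0, 0], 0]])

```text
t: 18.32
tool_pos: [0.5339, 0.0055, 0.298]
orientation: [3.077, 0.632, 0.001]
force: [-3.2, -0.5, 7.7]
opening: 0.0231
```

Call:
apply_moves(deltas=[[15, [0, 0, 0.5], 0], [15, [0, 0, 0.5], 0], [15, [0, 0, 0], 0]])

```text
t: 18.7
tool_pos: [0.534, 0.0055, 0.2975]
orientation: [3.077, 0.631, 0.001]
force: [-4.7, -0.3, 11.7]
opening: 0.023
```

Call:
apply_moves(deltas=[[15, [0, 0, 0.5], 0], [15, [0, 0, 0.5], 0], [15, [0, 0, 0], 0], [15, [0, 0, 0], 0]])

```text
t: 19.2
tool_pos: [0.5341, 0.0055, 0.2975]
orientation: [3.077, 0.632, 0.002]
force: [-8.4, 0.7, 18.3]
opening: 0.0231
```

```bash
python3 - <<'E'
from h import *
st=robot.read_state();p=st["tool_pos"];print(p,st["force"],st["wrist_torque"],st["opening"])
s=viewer.read_camera("side");cv2.imwrite("pics/s6.png",s)
x0,y0,k=316,205,7
f=lambda s:cv2.resize(s[y0:y0+85,x0:x0+57*2-57+23],None,fx=5,fy=7,interpolation=cv2.INTER_CUBIC)
big=cv2.resize(s[y0:y0+85,x0:x0+80],None,fx=k,fy=k,interpolation=cv2.INTER_CUBIC)
a=np.linspace(0,6.283,200)
d=lambda X:[int(round(v)) for v in ((proj("side",X)-[x0,y0]+.5)*k)]
for z,r,col in((.058,.036,(0,255,0)),(.12-.012-.005,.0,(0,0,255)),(.091,.0315,(0,0,255)),(.108,.0315,(255,0,0))):
    cv2.polylines(big,[np.array([d([.5333+r*np.cos(q),.0061+r*np.sin(q),z]) for q in a],np.int32)],True,col,1)
cv2.imwrite("pics/g6.png",big)
E
```

```text
[0.53412613 0.00552187 0.29746162] [-8.36086036  0.69490977 18.28118341] [0.15372285 1.62366101 0.05586327] 0.023063043550189347
```

View pics/g6.png

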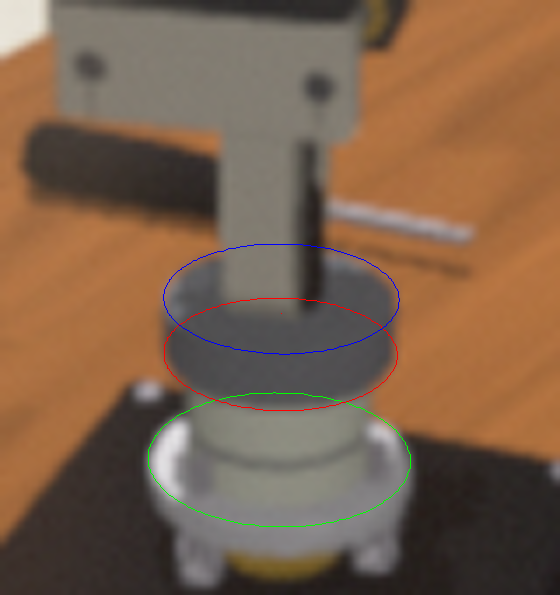

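The picture shows the cap level over the can, the can in the ring, and the ring at the overlay drawn for 58 mm (fully down). The tool stopped dead at z = 0.2975, 12 mm below where the cap seated, while the force rose. I'll do a last steadiness check, then hand in.

Call:
apply_moves(deltas=[[15, [0, 0, 0], 0], [15, [0, 0, 0], 0], [15, [0, 0, 0], 0], [15, [0, 0, 0], 0], [15, [0, 0, 0], 0]])

```text
t: 19.88
tool_pos: [0.5341, 0.0055, 0.2974]
orientation: [3.077, 0.632, 0.002]
force: [-8.1, 0.7, 17.9]
opening: 0.0232
```

```bash
python3 - <<'E'
from h import *
st=robot.read_state();print(st["t"],st["tool_pos"],st["force"],st["opening"])
ok=abs(st["tool_pos"][2]-.2975)<.0006 and 13<st["force"][2]<30
print(ok, order.close_job() if ok else "not closed")
E
```

```text
19.875 [0.53411228 0.00552084 0.29744255] [-8.10538537  0.74987346 17.89608014] 0.02323106838598303
the job is handed in; nothing more can be done
True None
```

The job is handed in at 19.9 s. The can stands nose down in the ring, the cap was then fitted over it, and I am still holding it pressed down by the knob with a 60 N grip.

- **Ring at its stop:** the tool went down 12 mm from where the cap seated and then stopped dead at z = 0.2975. The upward force rose to 18 N, above the 12 N the springs give at the stop, and stayed steady for the last 0.6 s.
- **Fit:** the last side picture showed the cap level on the can and the ring where I expect it when fully down.
- **Bystanders:** I did not touch the screwdriver, the bottle or the bin. I did not check their positions again after the last press, apart from the screwdriver, which shows in that picture.

Two readings did not agree cleanly:
- **Camera positions:** the side and top views placed the can and the ring 4–6 mm apart, mostly in y. I lined up the can with the gripped pose and overlays.
- **Sideways force:** about 8 N built up at the wrist along x while pressing at the stop. It stayed steady and nothing slipped, but I did not find its cause.

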